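# Click the sanding drum onto its spindle

## Robot

A 6-joint arm with a two-finger parallel gripper is mounted at the origin on the work surface. World frame = base frame: x ahead of the robot, y to its left, z up, the work surface at z = 0. Lengths are in m, angles in rad, forces in N, time in s.
With the tool pointing down it reaches from about 0.4 to 0.825 m from the base axis. Payload 7 kg.
Tool frame: the origin (TCP) lies midway between the tips of the shut fingers; the grasp point (between the pads) lies hold_point_z behind it (hold_point_z is the distance from the TCP to the grasp point, in m); z points along the fingers, y is the line along which they close (so a half turn about z gives the same grasp; the last joint's range is limited). The gripper opens to 88 mm and grips with 3 to 60 N. Pads are 19 mm wide; open, the fingers measure 130 mm over their backs; the gripper's body (78 mm by 193 mm) begins 47 mm behind the grasp point.
Start: joints at [-1.061, 0.359, 0.012, 0, -1.224, -0.288], TCP at [0.148, -0.658, 0.227] pointing down, gripper open.
Joint ranges: [-3.07, 3.07], [-1.43, 2.12], [-1.02, 1.25], [-3.03, 1.67], [-3.05, -0], [-3.03, 3.03]. Speed limits (rad/s): [2.39, 2.39, 3.01, 3.14, 3.14, 3.14].

## Interface

Orientations are given as [roll, pitch, yaw] about the fixed x, y, z axes, in that order (R = Rz(yaw) Ry(pitch) Rx(roll)).
In Python, from station import * gives the robot as it stands.
- The arm moves only by the tool apply_moves, never from a script. Its argument "steps" is a list of rows, each an object with "translation": the shift along the world's x, y, z scaled (see below), a list of three; "rotation": the turn, a rotation vector about the world's x, y, z scaled (see below), a list of three. A call has exactly 10 rows; each row is the pose to reach, as a shift and turn from the pose commanded when the call began; what a row does not reach only later rows make up. The controller multiplies each number of a shift by 250 mm and each number of a turn by 30 degrees. A row lasts 1/12 s, in which the tool goes at most 41.7 mm and 7.16 degrees, less where a joint would pass 70% of its speed; a pose out of reach is approached as far as the arm can. A call with a number of a shift or a turn outside -1 to 1 is refused whole. A call with a gripper value outside its range is refused whole. "jaw" is the closure, from -1 (fully open) to 1 (shut), so that 0 is half open, set as the call begins (left out, the last holds). The fingers move at their own pace and stop on an object; "newtons" is the grip in N (left out, the last holds). Time passes only in rows, so rows that repeat a pose let the fingers close, or fill a call up. It gives the time, the measured TCP pose, the force, the opening and the grip force at its end, in the units of the state.
- get_state(): the state, without advancing time (a new reading comes with each control period).
- grab_frame(name): name is "scene" or "side" or "wrist"; returns the picture (400x640x3 uint8, blue, green, red); there is no depth.
- camera_model(name): a dict with "fx", "fy", "cx", "cy" (pixels), "xyz" and "rotation" of the camera in the world. Camera axes: x right, y down, z forward; pixel columns grow to the right and rows downward; lengths in m; the calibration is good to about 2 mm. A picture is of the moment at which its call begins: read the wrist's pose just before it. camera_model takes no time and is no camera call; for the wrist camera it gives the pose at the moment of the call.
- job_done(): hands the job in; it is judged then, once.
The state is a dict: "t": time; "q": joint angles; "qd": joint speeds; "joint_efforts": joint torques, N m; "eef_pos": TCP position; "ee_rot": TCP orientation; "force": force on the tool from outside, world axes, zero at the start; "moment": the same for the moment, N m; "width": finger opening in m; "gripper_force": force on a finger pad.
Only numpy, scipy, OpenCV 4.12 (cv2) and the standard library are available. Lean on these libraries where they do the work, as an engineer would, in place of code of your own. Each camera call takes 0.05 s, during which the arm holds its last target. There are 200 camera calls.

## Task

Fit the red sanding drum to the spindle sander: lift it off the rubber mat, slide it down over the upright spindle and push it gently until the spindle's sprung balls click into the groove inside the drum, then let go and leave it there. Stop at the click, so that the drum hangs clear of the plate below, which it must never touch, and leave the two other drums where they stand.

Things in the scene. Friction and masses are not known exactly. Their poses are not given: they have to be found in the camera images.
- drum_mid (a point): Centre (on the axis, half-way up) of the red drum: loose upright cylinder, 45 mm across, 80 tall, about 0.25 kg, brick-red skin, black core, standing on an 8 mm black rubber mat (centre 48 mm over the bench). z is its axis; same either way up. An 18 mm bore goes right through; half-way up the bore is a ring groove 10 mm tall, 4 deep, for the spindle's balls. It swaps places with the two other drums.
- spindle_tip (a point): Centre of the spindle's flat top end: a fixed upright polished steel rod, 16 mm thick, the top 10 mm tapering to 8. It rises 116 mm from the top of the aluminium plate, so this tip is 128 mm above the bench. Once clicked, 0 to 26 mm of it stand out above the drum: hold the drum near its top, so that the gripper clears the rod.
- spindle: The spindle; origin at its foot, on the plate's top. Two brass balls, 10 mm across, stick out 3.5 mm on opposite sides of the rod, 50 to 85 mm above the plate: a different height at each start, not measured, to be felt. The drum is right when its middle is level with the balls.
- ball_a (a joint): How far one sprung ball is pushed in (m): 0 out (bare or in the groove), about 0.0025 in the drum's plain bore; noisy. The drum's lower edge meets the balls when its middle is 44 mm above their level: a push of 10 to 15 N gets past (not yet the click). The bore then drags by a few N for some 30 mm.
- ball_b (a joint): The same for the opposite ball. At the click the balls snap out into the groove, the drag falls away or reverses (it pulls the drum on by up to 10 N) and the drum has about 1 mm of play; lowering it further meets a stiff rise again, and 10 to 15 N would push it out of the click. Let go at the click, it stays by itself.
- plate: The sander's aluminium plate, fixed, 200 x 180 x 12 mm; origin in the middle of its underside, on the bench, right under the spindle. The clicked drum hangs 10 to 45 mm clear above it.
- drum_wide: The blue drum, 64 mm across, 50 tall, on the mat; does not fit, leave alone. Origin in the middle of its underside.
- drum_pale: The sand-coloured drum, 56 mm across, 40 tall, on the mat; does not fit, leave alone. Origin in the middle of its underside.
Not all that is in view belongs to the job. What is shaped like the part that bears drum_mid but green or yellow is not meant.

How it is judged:
By the outcome, as a careful person would: the job done as asked, in the order asked, and still so for the second after the job is handed in, with the robot touching nothing.
It also fails if it takes over 51 s, if anything falls off the work surface, if the arm or the gripper's body presses on something with over 40 N, if the wrist force passes 120 N, or if a joint passes its speed limit or range.

## Working session

There is one attempt and no reset: what is moved stays moved. The work goes in short steps, Python scripts to look and compute and a tool call to move; the robot and the scene stay as the last step left them, time stands still between calls to the robot, and variables do not carry over. Pictures are saved under pics/ and viewed, at most 10 in all, crops included, and the job is handed in when it is done.

Besides the shell and the picture viewer there is one more tool, called after ">>>" as a command line: name --argument value ..., lists and objects as JSON in quotes. apply_moves: Moves the arm, as the interface text tells. Shifts and turns lie within -1 to 1; 1 stands for 250 mm of shift or 30 degrees of turn. Its arguments: {"type":"object","properties":{"steps":{"type":"array"},"jaw":{"type":"number"},"newtons":{"type":"number"}},"required":["steps"]}

```bash
mkdir -p pics; ls; python3 - <<'E'
from station import *
import cv2
s=get_state();print({k:s[k] for k in('t','eef_pos','ee_rot','force','width')})
a=grab_frame('scene');b=grab_frame('side')
cv2.imwrite('pics/scene.png',a);cv2.imwrite('pics/side.png',b)
cv2.imwrite('pics/both.png',cv2.resize(cv2.vconcat([a,b]),None,fx=.75,fy=.75))
for n in('scene','side','wrist'):
  c=camera_model(n);print(n,c)
E
```

```text
pics
{'t': 0.0, 'eef_pos': array([ 0.14836421, -0.65798857,  0.22564427]), 'ee_rot': array([ 3.13993166e+00, -1.74224804e-04, -2.91991437e+00]), 'force': array([-0.50241502, -0.10778052, -0.41303202]), 'width': 0.08762729653985285}
scene {'fx': 371.4515459209727, 'fy': 371.4515459209727, 'cx': 317.3513532127356, 'cy': 201.04007408138793, 'xyz': array([0.9241518 , 0.51458224, 0.55834093]), 'rotation': array([-2.20227657, -0.00368432,  2.50074389])}
side {'fx': 378.4400985461616, 'fy': 378.4400985461616, 'cx': 313.9843401178993, 'cy': 199.19539163713182, 'xyz': array([ 0.30220911, -0.5676689 ,  0.55183495]), 'rotation': array([-2.19238024e+00,  5.90951061e-04, -4.04432691e-01])}
wrist {'fx': 321.47671737385235, 'fy': 321.47671737385235, 'cx': 318.5116898544048, 'cy': 205.78606610633085, 'xyz': array([ 0.07599619, -0.67314091,  0.38484468]), 'rotation': array([ 2.86830934e+00, -2.10322666e-03,  1.79203600e+00])}
```

View pics/scene.png

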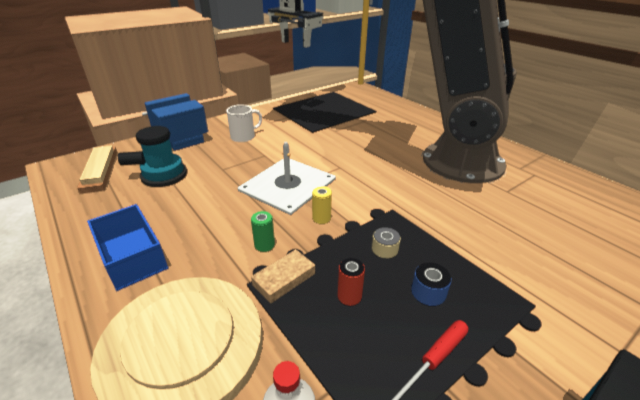

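View pics/side.png

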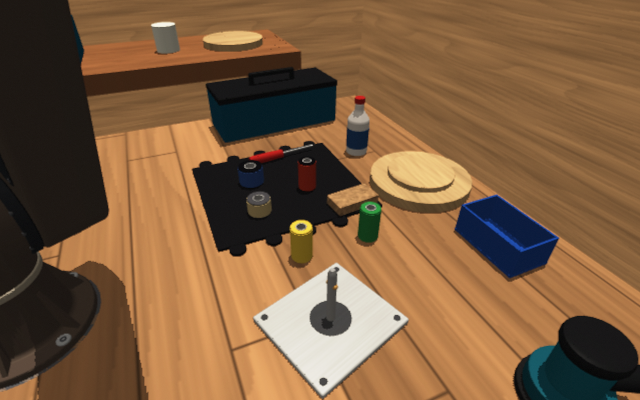

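Scene view: red drum at (351,281), side view (307,174). The spindle tip is at (287,145) in scene and (332,270) in side. Things that could be mistaken for the drum, by scene pixel: green drum (263,231), yellow (322,205), blue (432,283), sand (386,242), red screwdriver handle (446,344), red bottle cap (286,377). By the description I choose the brick-red cylinder with the black core at (351,281).

```bash
cat > h.py <<'E'
import numpy as np, cv2
from station import *
from scipy.spatial.transform import Rotation as R
def ray(c,u,v):
    d=R.from_euler('xyz',c['rotation']).as_matrix()@np.array([(u-c['cx'])/c['fx'],(v-c['cy'])/c['fy'],1])
    return np.array(c['xyz']),d/np.linalg.norm(d)
def onz(c,u,v,z):
    o,d=ray(c,u,v); return o+d*(z-o[2])/d[2]
def cross(c1,p1,c2,p2):
    o1,d1=ray(c1,*p1);o2,d2=ray(c2,*p2)
    t=np.linalg.lstsq(np.c_[d1,-d2],o2-o1,rcond=None)[0]
    a=o1+t[0]*d1;b=o2+t[1]*d2
    return (a+b)/2,np.linalg.norm(a-b)
def proj(c,p):
    q=R.from_euler('xyz',c['rotation']).as_matrix().T@(np.array(p)-c['xyz'])
    return c['fx']*q[0]/q[2]+c['cx'],c['fy']*q[1]/q[2]+c['cy']
E
python3 - <<'E'
from h import *
a=cv2.imread('pics/scene.png');b=cv2.imread('pics/side.png')
def crop(i,u,v,w=25): return cv2.resize(i[v-w:v+w,u-w:u+w],(380,280) if 0 else (290,290),interpolation=cv2.INTER_NEAREST)
cv2.imwrite('pics/crop.png',cv2.vconcat([cv2.hconcat([crop(a,351,280),crop(a,287,160)]),cv2.hconcat([crop(b,307,175),crop(b,332,285)])]))
cs,cd=camera_model('scene'),camera_model('side')
print('drum top',cross(cs,(351,267),cd,(307,161)),onz(cs,351,267,.088),onz(cd,307,161,.088))
print('tip',cross(cs,(287,145),cd,(332,270)),onz(cs,287,145,.128),onz(cd,332,270,.128))
E
```

```text
drum top (array([0.60563535, 0.18718183, 0.08525773]), np.float64(0.0012222973379722125)) [0.60687355 0.1892756  0.088     ] [0.60427172 0.18222139 0.088     ]
tip (array([ 0.48762883, -0.1988286 ,  0.12237297]), np.float64(0.0045727231628034755)) [ 0.49119586 -0.18868074  0.128     ] [ 0.48709866 -0.20489013  0.128     ]
```

View pics/crop.png

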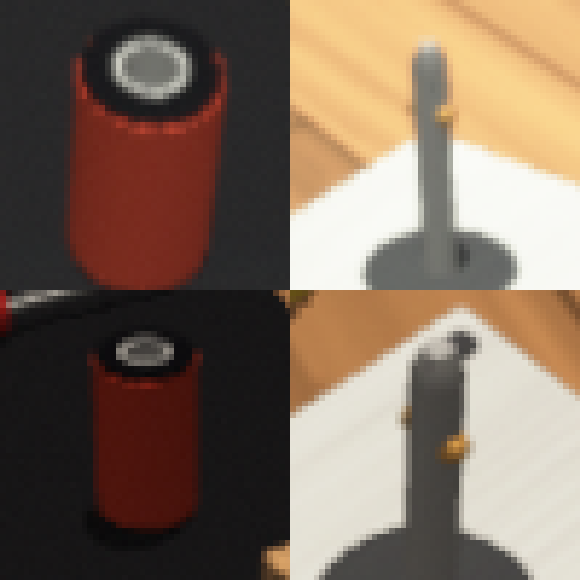

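The crop shows the brick-red skin, black core and pale bore rim, so this is the drum. The bore top is at about (352.2,266.7) in scene and (307,160.3) in side. The tip is at (285.8,143.1) and (332.5,270.3), and both brass balls are visible.

```bash
python3 - <<'E'
from h import *
import station
print([n for n in dir(station) if not n.startswith('_')], getattr(station,'hold_point_z',None), get_state().keys())
cs,cd=camera_model('scene'),camera_model('side')
def t(n,p,q,z): print(n,cross(cs,p,cd,q),onz(cs,*p,z)[:2],onz(cd,*q,z)[:2])
t('drum',(352.2,266.7),(307,160.3),.088)
t('tip',(285.8,143.1),(332.5,270.3),.128)
t('balls',(286,154.2),(331.4,284.5),.1)
t('blue',(433,273),(250,166),.058)
t('pale',(386,236),(259,198),.048)
t('yellow',(322,191),(301,228),.08)
t('green',(262,216),(370,208),.08)
t('cork',(284,270),(352,196),.03)
s=get_state();Rm=R.from_euler('xyz',s['ee_rot']).as_matrix();c=camera_model('wrist')
print(Rm.T@(c['xyz']-s['eef_pos']), Rm)
E
```

```text
['Unreachable', 'camera_model', 'get_state', 'grab_frame', 'hold_point_z', 'job_done'] 0.0188 dict_keys(['t', 'q', 'qd', 'joint_efforts', 'eef_pos', 'ee_rot', 'force', 'moment', 'gripper_force', 'width'])
drum (array([0.60537493, 0.18866021, 0.08677594]), np.float64(0.0029206569305090893)) [0.60474194 0.18997453] [0.60557735 0.18540283]
tip (array([ 0.48724585, -0.20312809,  0.12584706]), np.float64(0.002908749888011062)) [ 0.48809819 -0.19894841] [ 0.48753176 -0.20575291]
balls (array([ 0.48710856, -0.20347896,  0.0942045 ]), np.float64(0.0011366809439258962)) [ 0.49205576 -0.19427262] [ 0.48524245 -0.20839107]
blue (array([0.47927088, 0.26737834, 0.0577255 ]), np.float64(0.0038850020641778018)) [0.47721712 0.26792339] [0.48033321 0.26452996]
pale (array([0.46427902, 0.13694523, 0.04617868]), np.float64(0.002424620856977428)) [0.46453062 0.13850394] [0.46451429 0.13320878]
yellow (array([ 0.49998649, -0.0363253 ,  0.07773281]), np.float64(0.0035106538614494585)) [ 0.50020576 -0.03325257] [ 0.5003852  -0.04009738]
green (array([ 0.65529267, -0.03566096,  0.07942859]), np.float64(0.001483481818703168)) [ 0.65500992 -0.03456252] [ 0.65555262 -0.03660161]
cork (array([0.67690384, 0.07839471, 0.03017947]), np.float64(0.0010092181443552197)) [0.67638367 0.07850064] [0.67747217 0.07836851]
[ 0.07393997  0.00142859 -0.15910692] [[-9.75527623e-01 -2.19876415e-01 -4.68726454e-04]
 [-2.19876866e-01  9.75526607e-01  1.41536254e-03]
 [ 1.46050286e-04  1.48378736e-03 -9.99998889e-01]]
```

>>> apply_moves --steps '[{"translation":[0.05,0.09,0],"rotation":[0,0,0]},{"translation":[0.1,0.18,0],"rotation":[0,0,0]},{"translation":[0.15,0.28,0],"rotation":[0,0,0]},{"translation":[0.2,0.37,0],"rotation":[0,0,0]},{"translation":[0.25,0.46,0],"rotation":[0,0,0]},{"translation":[0.3,0.56,0],"rotation":[0,0,0]},{"translation":[0.35,0.65,0],"rotation":[0,0,0]},{"translation":[0.4,0.74,0],"rotation":[0,0,0]},{"translation":[0.45,0.84,0],"rotation":[0,0,0]},{"translation":[0.5,0.93,0],"rotation":[0,0,0]}]' --jaw -1 --newtons 20

```text
t: 0.93
eef_pos: [0.2736, -0.4244, 0.2263]
ee_rot: [3.141, -0.0, -2.92]
force: [0.7, -0.4, 0.4]
width: 0.0875
gripper_force: 0.0
```

>>> apply_moves --steps '[{"translation":[0.05,0.09,0],"rotation":[0,0,0]},{"translation":[0.1,0.18,0],"rotation":[0,0,0]},{"translation":[0.15,0.28,0],"rotation":[0,0,0]},{"translation":[0.2,0.37,0],"rotation":[0,0,0]},{"translation":[0.25,0.46,0],"rotation":[0,0,0]},{"translation":[0.3,0.56,0],"rotation":[0,0,0]},{"translation":[0.35,0.65,0],"rotation":[0,0,0]},{"translation":[0.4,0.74,0],"rotation":[0,0,0]},{"translation":[0.45,0.84,0],"rotation":[0,0,0]},{"translation":[0.5,0.93,0],"rotation":[0,0,0]}]'

```text
t: 1.77
eef_pos: [0.3986, -0.192, 0.2265]
ee_rot: [3.141, -0.0, -2.92]
force: [0.6, -0.5, -0.9]
width: 0.0877
gripper_force: 0.0
```

>>> apply_moves --steps '[{"translation":[0.1,0,0],"rotation":[0,0,0]},{"translation":[0.2,-0.02,0],"rotation":[0,0,0]},{"translation":[0.3,-0.04,0],"rotation":[0,0,0]},{"translation":[0.35,-0.04,0],"rotation":[0,0,0]},{"translation":[0.35,-0.04,0],"rotation":[0,0,0]},{"translation":[0.35,-0.04,0],"rotation":[0,0,0]},{"translation":[0.35,-0.04,0],"rotation":[0,0,0]},{"translation":[0.35,-0.04,0],"rotation":[0,0,0]},{"translation":[0.35,-0.04,0],"rotation":[0,0,0]},{"translation":[0.35,-0.04,0],"rotation":[0,0,0]}]'

```text
t: 2.6
eef_pos: [0.4855, -0.2035, 0.227]
ee_rot: [-3.141, 0.001, -2.92]
force: [-0.3, -0.2, -0.3]
width: 0.0876
gripper_force: 0.0
```

```bash
python3 - <<'E'
from h import *
import json
s=get_state();c=camera_model('wrist');w=grab_frame('wrist')
cv2.imwrite('pics/w1.png',w);print(s['eef_pos'],s['force'])
json.dump({k:np.array(v).tolist() for k,v in c.items()},open('w1.json','w'))
print('expect tip',proj(c,(.4875,-.203,.128)))
u,v=map(int,proj(c,(.4875,-.203,.128)))
cv2.imwrite('pics/w1c.png',cv2.resize(w[max(v-75,0):v+75,u-100:u+100],(800,600),interpolation=cv2.INTER_NEAREST));print(u-100,v-75)
E
```

```text
[ 0.4854664  -0.2034713   0.22698566] [-0.30735356 -0.18608068 -0.32631581]
expect tip (np.float64(316.6909491189269), np.float64(209.8890365276963))
216 134
```

View pics/w1c.png

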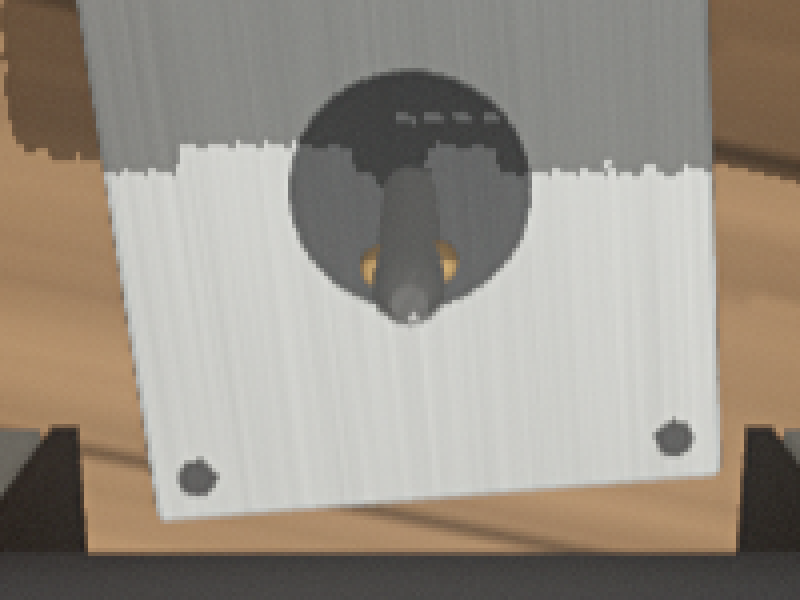

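The wrist crop shows the tip's flat end at about (318.3,209.0) in the full image, within 2 px of the prediction. The balls are at about (318.3,200.3). Next is the drum, viewed from the same relative height.

>>> apply_moves --steps '[{"translation":[0.03,0.1,0],"rotation":[0,0,0]},{"translation":[0.06,0.2,0],"rotation":[0,0,0]},{"translation":[0.09,0.3,0],"rotation":[0,0,0]},{"translation":[0.12,0.4,0],"rotation":[0,0,0]},{"translation":[0.15,0.5,0],"rotation":[0,0,0]},{"translation":[0.18,0.6,0],"rotation":[0,0,0]},{"translation":[0.21,0.7,0],"rotation":[0,0,0]},{"translation":[0.24,0.8,0],"rotation":[0,0,0]},{"translation":[0.27,0.9,0],"rotation":[0,0,0]},{"translation":[0.3,1.0,0],"rotation":[0,0,0]}]'

```text
t: 3.48
eef_pos: [0.561, 0.0478, 0.2269]
ee_rot: [3.141, 0.001, -2.92]
force: [0.8, -0.7, 0.1]
width: 0.0874
gripper_force: 0.0
```

>>> apply_moves --steps '[{"translation":[0.03,0.1,-0.03],"rotation":[0,0,0]},{"translation":[0.06,0.2,-0.06],"rotation":[0,0,0]},{"translation":[0.09,0.3,-0.09],"rotation":[0,0,0]},{"translation":[0.12,0.4,-0.12],"rotation":[0,0,0]},{"translation":[0.15,0.5,-0.16],"rotation":[0,0,0]},{"translation":[0.18,0.56,-0.16],"rotation":[0,0,0]},{"translation":[0.18,0.56,-0.16],"rotation":[0,0,0]},{"translation":[0.18,0.56,-0.16],"rotation":[0,0,0]},{"translation":[0.18,0.56,-0.16],"rotation":[0,0,0]},{"translation":[0.18,0.56,-0.16],"rotation":[0,0,0]}]'

```text
t: 4.32
eef_pos: [0.6058, 0.1858, 0.187]
ee_rot: [3.141, 0.0, -2.92]
force: [-0.4, 0.5, 0.3]
width: 0.0876
gripper_force: 0.0
```

```bash
python3 - <<'E'
from h import *
import json
c1={k:np.array(v) for k,v in json.load(open('w1.json')).items()}
print('tip',onz(c1,318.3,209.0,.128),'foot',onz(c1,318.5,181,.012))
t=onz(c1,318.3,209,.128)
for z in (.085,.09,.095,.1): print(z,proj(c1,(t[0],t[1],z)))
s=get_state();c=camera_model('wrist');w=grab_frame('wrist')
cv2.imwrite('pics/w2.png',w);print(s['eef_pos'],s['force'])
json.dump({k:np.array(v).tolist() for k,v in c.items()},open('w2.json','w'))
u,v=proj(c,(.605,.188,.088));print('expect',u,v);u,v=int(u),int(v)
cv2.imwrite('pics/w2c.png',cv2.resize(w[v-75:v+75,u-100:u+100],(800,600),interpolation=cv2.INTER_NEAREST));print(u-100,v-75)
E
```

```text
tip [ 0.48644859 -0.20185614  0.128     ] foot [ 0.48578913 -0.20178025  0.012     ]
0.085 (np.float64(318.30691063896495), np.float64(196.50622235605738))
0.09 (np.float64(318.3062033275501), np.float64(197.78497408748817))
0.095 (np.float64(318.30547336380016), np.float64(199.10467908535355))
0.1 (np.float64(318.3047196418116), np.float64(200.4673367177179))
[0.60575023 0.18580411 0.18699842] [-0.41500019  0.45868703  0.32631655]
expect 319.38301394000547 207.24092933596233
219 132
```

View pics/w2c.png

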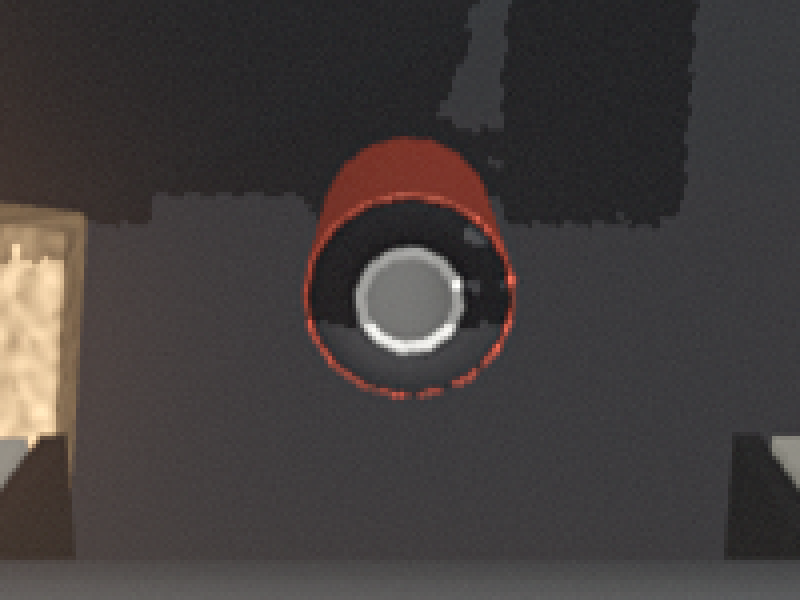

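The drum's rim and bore are concentric at about (321.4,206.7) in the full image, and the fingers straddle it freely.

```bash
python3 - <<'E'
from h import *
import json
c={k:np.array(v) for k,v in json.load(open('w2.json')).items()}
p=onz(c,321.4,206.7,.088);print(p)
s=get_state();d=p-s['eef_pos'];print(d, d[:2]/.25)
print('dz for grasp 11 below top', .088-.011-.0188-s['eef_pos'][2])
E
```

```text
[0.60417376 0.18953933 0.088     ]
[-0.00162225  0.00376638 -0.0990747 ] [-0.00648901  0.01506553]
dz for grasp 11 below top -0.12887470204728035
```

>>> apply_moves --steps '[{"translation":[-0.006,0.015,-0.06],"rotation":[0,0,0]},{"translation":[-0.006,0.015,-0.13],"rotation":[0,0,0]},{"translation":[-0.006,0.015,-0.2],"rotation":[0,0,0]},{"translation":[-0.006,0.015,-0.27],"rotation":[0,0,0]},{"translation":[-0.006,0.015,-0.34],"rotation":[0,0,0]},{"translation":[-0.006,0.015,-0.41],"rotation":[0,0,0]},{"translation":[-0.006,0.015,-0.47],"rotation":[0,0,0]},{"translation":[-0.006,0.015,-0.515],"rotation":[0,0,0]},{"translation":[-0.006,0.015,-0.515],"rotation":[0,0,0]},{"translation":[-0.006,0.015,-0.515],"rotation":[0,0,0]}]'

```text
t: 5.2
eef_pos: [0.6044, 0.1898, 0.0579]
ee_rot: [-3.141, -0.0, -2.92]
force: [0.1, -0.5, 0.3]
width: 0.0876
gripper_force: 0.0
```

>>> apply_moves --steps '[{"translation":[0,0,0],"rotation":[0,0,0]},{"translation":[0,0,0],"rotation":[0,0,0]},{"translation":[0,0,0],"rotation":[0,0,0]},{"translation":[0,0,0],"rotation":[0,0,0]},{"translation":[0,0,0],"rotation":[0,0,0]},{"translation":[0,0,0],"rotation":[0,0,0]},{"translation":[0,0,0],"rotation":[0,0,0]},{"translation":[0,0,0],"rotation":[0,0,0]},{"translation":[0,0,0],"rotation":[0,0,0]},{"translation":[0,0,0],"rotation":[0,0,0]}]' --jaw 1 --newtons 40

```text
t: 6.03
eef_pos: [0.6045, 0.1903, 0.0579]
ee_rot: [-3.142, 0.0, -2.92]
force: [-0.2, -0.7, 1.9]
width: 0.0444
gripper_force: 39.8
```

>>> apply_moves --steps '[{"translation":[0,0,0.04],"rotation":[0,0,0]},{"translation":[0,0,0.1],"rotation":[0,0,0]},{"translation":[0,0,0.18],"rotation":[0,0,0]},{"translation":[0,0,0.26],"rotation":[0,0,0]},{"translation":[0,0,0.34],"rotation":[0,0,0]},{"translation":[0,0,0.42],"rotation":[0,0,0]},{"translation":[0,0,0.5],"rotation":[0,0,0]},{"translation":[0,-0.04,0.57],"rotation":[0,0,0]},{"translation":[-0.03,-0.1,0.57],"rotation":[0,0,0]},{"translation":[-0.06,-0.2,0.57],"rotation":[0,0,0]}]'

```text
t: 6.87
eef_pos: [0.5898, 0.1414, 0.2017]
ee_rot: [3.141, 0.002, -2.918]
force: [-0.0, -0.5, -3.8]
width: 0.0441
gripper_force: 39.8
```

>>> apply_moves --steps '[{"translation":[-0.03,-0.1,0],"rotation":[0,0,0]},{"translation":[-0.06,-0.2,0],"rotation":[0,0,0]},{"translation":[-0.09,-0.3,0],"rotation":[0,0,0]},{"translation":[-0.12,-0.4,0],"rotation":[0,0,0]},{"translation":[-0.15,-0.5,0],"rotation":[0,0,0]},{"translation":[-0.18,-0.6,0],"rotation":[0,0,0]},{"translation":[-0.21,-0.7,0],"rotation":[0,0,0]},{"translation":[-0.24,-0.8,0],"rotation":[0,0,0]},{"translation":[-0.27,-0.9,0],"rotation":[0,0,0]},{"translation":[-0.3,-0.98,0],"rotation":[0,0,0]}]'

```text
t: 7.7
eef_pos: [0.5134, -0.106, 0.2006]
ee_rot: [3.141, -0.0, -2.92]
force: [1.2, 0.1, -2.3]
width: 0.0442
gripper_force: 39.8
```

>>> apply_moves --steps '[{"translation":[-0.03,-0.1,0],"rotation":[0,0,0]},{"translation":[-0.06,-0.2,0],"rotation":[0,0,0]},{"translation":[-0.09,-0.3,0],"rotation":[0,0,0]},{"translation":[-0.112,-0.37,0],"rotation":[0,0,0]},{"translation":[-0.112,-0.386,0],"rotation":[0,0,0]},{"translation":[-0.112,-0.386,0],"rotation":[0,0,0]},{"translation":[-0.112,-0.386,0],"rotation":[0,0,0]},{"translation":[-0.112,-0.386,0],"rotation":[0,0,0]},{"translation":[-0.112,-0.386,0],"rotation":[0,0,0]},{"translation":[-0.112,-0.386,0],"rotation":[0,0,0]}]'

```text
t: 8.53
eef_pos: [0.4867, -0.2004, 0.2003]
ee_rot: [3.141, -0.0, -2.919]
force: [-1.3, -0.1, -2.1]
width: 0.044
gripper_force: 39.8
```

```bash
python3 - <<'E'
from h import *
s=get_state();print(s['eef_pos'],s['force'],s['moment'])
out=[]
for n in('scene','side'):
  i=grab_frame(n);c=camera_model(n);cv2.imwrite(f'pics/{n}3.png',i)
  b=s['eef_pos']-[0,0,.05];u,v=map(int,proj(c,b));print(n,proj(c,b),proj(c,(.4864,-.2019,.128)),u-30,v-30)
  out.append(cv2.resize(i[v-30:v+30,u-30:u+30],(400,400),interpolation=cv2.INTER_NEAREST))
cv2.imwrite('pics/c3.png',cv2.hconcat(out))
# drum top in wrist view
w=grab_frame('wrist');c=camera_model('wrist');cv2.imwrite('pics/w3.png',w)
print('w',proj(c,s['eef_pos']+[0,0,.03]))
E
```

```text
[ 0.48669426 -0.20044071  0.20033799] [-1.34118224 -0.12989496 -2.11575401] [ 0.01120538  0.03474857 -0.0486956 ]
scene (np.float64(285.52985437773174), np.float64(134.55664700516667)) (np.float64(285.73133264461944), np.float64(142.4713548433627)) 255 104
side (np.float64(330.8867220359444), np.float64(257.583035603389)) (np.float64(330.74873472106344), np.float64(268.8130973459795)) 300 227
w (np.float64(315.85097688853784), np.float64(287.029413628336))
```

View pics/c3.png

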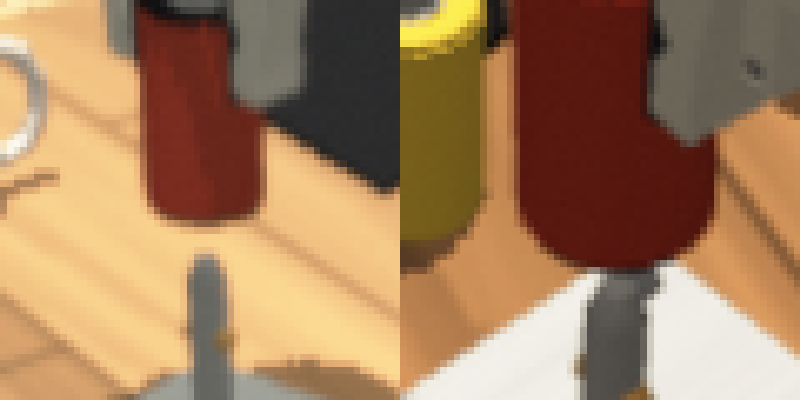

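View pics/w3.png

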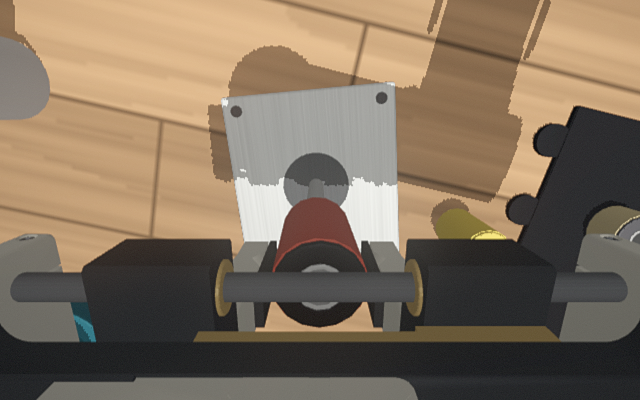

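The drum is aligned with the rod in both views: in scene both sit at crop x≈205, in side at 616 and 614. Next I shift y slightly, as the wrist measurement asks, and lower the drum over the taper.

>>> apply_moves --steps '[{"translation":[-0.002,-0.005,-0.01],"rotation":[0,0,0]},{"translation":[-0.002,-0.005,-0.03],"rotation":[0,0,0]},{"translation":[-0.002,-0.005,-0.05],"rotation":[0,0,0]},{"translation":[-0.002,-0.005,-0.07],"rotation":[0,0,0]},{"translation":[-0.002,-0.005,-0.09],"rotation":[0,0,0]},{"translation":[-0.002,-0.005,-0.105],"rotation":[0,0,0]},{"translation":[-0.002,-0.005,-0.115],"rotation":[0,0,0]},{"translation":[-0.002,-0.005,-0.12],"rotation":[0,0,0]},{"translation":[-0.002,-0.005,-0.12],"rotation":[0,0,0]},{"translation":[-0.002,-0.005,-0.12],"rotation":[0,0,0]}]'

```text
t: 9.52
eef_pos: [0.4861, -0.2025, 0.1704]
ee_rot: [-3.142, 0.0, -2.92]
force: [-0.4, 0.7, -3.3]
width: 0.0442
gripper_force: 39.8
```

>>> apply_moves --steps '[{"translation":[0,0,-0.005],"rotation":[0,0,0]},{"translation":[0,0,-0.01],"rotation":[0,0,0]},{"translation":[0,0,-0.015],"rotation":[0,0,0]},{"translation":[0,0,-0.02],"rotation":[0,0,0]},{"translation":[0,0,-0.025],"rotation":[0,0,0]},{"translation":[0,0,-0.03],"rotation":[0,0,0]},{"translation":[0,0,-0.035],"rotation":[0,0,0]},{"translation":[0,0,-0.04],"rotation":[0,0,0]},{"translation":[0,0,-0.04],"rotation":[0,0,0]},{"translation":[0,0,-0.04],"rotation":[0,0,0]}]'

```text
t: 10.35
eef_pos: [0.486, -0.2024, 0.1602]
ee_rot: [3.142, -0.0, -2.92]
force: [0.4, 0.3, -2.6]
width: 0.0442
gripper_force: 39.8
```

```bash
python3 - <<'E'
from h import *
s=get_state();print(s['eef_pos'],s['force'],s['moment'],{k:s[k] for k in s if 'ball' in k})
E
```

```text
[ 0.48600845 -0.20241929  0.16023377] [ 0.41101729  0.34950394 -2.55633939] [ 0.14786898 -0.28495503  0.04184908] {}
```

>>> apply_moves --steps '[{"translation":[0,0,-0.002],"rotation":[0,0,0]},{"translation":[0,0,-0.004],"rotation":[0,0,0]},{"translation":[0,0,-0.006],"rotation":[0,0,0]},{"translation":[0,0,-0.008],"rotation":[0,0,0]},{"translation":[0,0,-0.01],"rotation":[0,0,0]},{"translation":[0,0,-0.012],"rotation":[0,0,0]},{"translation":[0,0,-0.014],"rotation":[0,0,0]},{"translation":[0,0,-0.016],"rotation":[0,0,0]},{"translation":[0,0,-0.018],"rotation":[0,0,0]},{"translation":[0,0,-0.02],"rotation":[0,0,0]}]'

```text
t: 11.18
eef_pos: [0.486, -0.2025, 0.1553]
ee_rot: [-3.142, 0.0, -2.92]
force: [1.1, 0.2, -1.5]
width: 0.0445
gripper_force: 39.8
```

>>> apply_moves --steps '[{"translation":[0,0,-0.001],"rotation":[0,0,0]},{"translation":[0,0,-0.002],"rotation":[0,0,0]},{"translation":[0,0,-0.003],"rotation":[0,0,0]},{"translation":[0,0,-0.004],"rotation":[0,0,0]},{"translation":[0,0,-0.005],"rotation":[0,0,0]},{"translation":[0,0,-0.006],"rotation":[0,0,0]},{"translation":[0,0,-0.007],"rotation":[0,0,0]},{"translation":[0,0,-0.008],"rotation":[0,0,0]},{"translation":[0,0,-0.008],"rotation":[0,0,0]},{"translation":[0,0,-0.008],"rotation":[0,0,0]}]'

```text
t: 12.02
eef_pos: [0.486, -0.2024, 0.1533]
ee_rot: [3.142, 0.0, -2.92]
force: [1.3, 0.2, -2.9]
width: 0.0439
gripper_force: 39.8
```

>>> apply_moves --steps '[{"translation":[0,0,-0.001],"rotation":[0,0,0]},{"translation":[0,0,-0.002],"rotation":[0,0,0]},{"translation":[0,0,-0.003],"rotation":[0,0,0]},{"translation":[0,0,-0.004],"rotation":[0,0,0]},{"translation":[0,0,-0.005],"rotation":[0,0,0]},{"translation":[0,0,-0.006],"rotation":[0,0,0]},{"translation":[0,0,-0.007],"rotation":[0,0,0]},{"translation":[0,0,-0.008],"rotation":[0,0,0]},{"translation":[0,0,-0.008],"rotation":[0,0,0]},{"translation":[0,0,-0.008],"rotation":[0,0,0]}]'

```text
t: 12.85
eef_pos: [0.486, -0.2024, 0.1513]
ee_rot: [3.142, 0.0, -2.92]
force: [2.1, 0.1, -2.9]
width: 0.0441
gripper_force: 39.8
```

Lateral x force is creeping up, so I ease +x by 0.5 mm while continuing down.

>>> apply_moves --steps '[{"translation":[0.002,0,-0.001],"rotation":[0,0,0]},{"translation":[0.002,0,-0.002],"rotation":[0,0,0]},{"translation":[0.002,0,-0.003],"rotation":[0,0,0]},{"translation":[0.002,0,-0.004],"rotation":[0,0,0]},{"translation":[0.002,0,-0.005],"rotation":[0,0,0]},{"translation":[0.002,0,-0.006],"rotation":[0,0,0]},{"translation":[0.002,0,-0.007],"rotation":[0,0,0]},{"translation":[0.002,0,-0.008],"rotation":[0,0,0]},{"translation":[0.002,0,-0.008],"rotation":[0,0,0]},{"translation":[0.002,0,-0.008],"rotation":[0,0,0]}]'

```text
t: 13.68
eef_pos: [0.4864, -0.2024, 0.1493]
ee_rot: [3.142, -0.0, -2.92]
force: [0.2, 0.5, -2.4]
width: 0.044
gripper_force: 39.8
```

>>> apply_moves --steps '[{"translation":[0,0,-0.001],"rotation":[0,0,0]},{"translation":[0,0,-0.002],"rotation":[0,0,0]},{"translation":[0,0,-0.003],"rotation":[0,0,0]},{"translation":[0,0,-0.004],"rotation":[0,0,0]},{"translation":[0,0,-0.005],"rotation":[0,0,0]},{"translation":[0,0,-0.006],"rotation":[0,0,0]},{"translation":[0,0,-0.007],"rotation":[0,0,0]},{"translation":[0,0,-0.008],"rotation":[0,0,0]},{"translation":[0,0,-0.008],"rotation":[0,0,0]},{"translation":[0,0,-0.008],"rotation":[0,0,0]}]'

```text
t: 14.52
eef_pos: [0.4867, -0.2024, 0.1476]
ee_rot: [-3.141, 0.001, -2.92]
force: [-0.9, 2.0, 3.8]
width: 0.044
gripper_force: 39.8
```

>>> apply_moves --steps '[{"translation":[0,0,-0.001],"rotation":[0,0,0]},{"translation":[0,0,-0.002],"rotation":[0,0,0]},{"translation":[0,0,-0.003],"rotation":[0,0,0]},{"translation":[0,0,-0.004],"rotation":[0,0,0]},{"translation":[0,0,-0.005],"rotation":[0,0,0]},{"translation":[0,0,-0.006],"rotation":[0,0,0]},{"translation":[0,0,-0.007],"rotation":[0,0,0]},{"translation":[0,0,-0.008],"rotation":[0,0,0]},{"translation":[0,0,-0.008],"rotation":[0,0,0]},{"translation":[0,0,-0.008],"rotation":[0,0,0]}]'

```text
t: 15.35
eef_pos: [0.4874, -0.2026, 0.1465]
ee_rot: [-3.141, 0.002, -2.919]
force: [-1.0, 3.2, 10.7]
width: 0.0443
gripper_force: 39.8
```

Contact with the balls came at TCP z≈0.148, so the click is expected near TCP z≈0.104. That agrees with the 0.094 ball height seen in the pictures. Next I push past.

>>> apply_moves --steps '[{"translation":[0,0,-0.001],"rotation":[0,0,0]},{"translation":[0,0,-0.002],"rotation":[0,0,0]},{"translation":[0,0,-0.003],"rotation":[0,0,0]},{"translation":[0,0,-0.004],"rotation":[0,0,0]},{"translation":[0,0,-0.005],"rotation":[0,0,0]},{"translation":[0,0,-0.006],"rotation":[0,0,0]},{"translation":[0,0,-0.007],"rotation":[0,0,0]},{"translation":[0,0,-0.008],"rotation":[0,0,0]},{"translation":[0,0,-0.009],"rotation":[0,0,0]},{"translation":[0,0,-0.01],"rotation":[0,0,0]}]'

```text
t: 16.18
eef_pos: [0.4867, -0.2025, 0.1427]
ee_rot: [-3.141, 0.0, -2.92]
force: [0.3, 0.9, 1.9]
width: 0.0444
gripper_force: 39.8
```

>>> apply_moves --steps '[{"translation":[0,0,-0.002],"rotation":[0,0,0]},{"translation":[0,0,-0.004],"rotation":[0,0,0]},{"translation":[0,0,-0.006],"rotation":[0,0,0]},{"translation":[0,0,-0.008],"rotation":[0,0,0]},{"translation":[0,0,-0.01],"rotation":[0,0,0]},{"translation":[0,0,-0.012],"rotation":[0,0,0]},{"translation":[0,0,-0.014],"rotation":[0,0,0]},{"translation":[0,0,-0.016],"rotation":[0,0,0]},{"translation":[0,0,-0.016],"rotation":[0,0,0]},{"translation":[0,0,-0.016],"rotation":[0,0,0]}]'

```text
t: 17.02
eef_pos: [0.4864, -0.2024, 0.1385]
ee_rot: [3.141, -0.0, -2.92]
force: [2.1, 0.5, -1.0]
width: 0.0441
gripper_force: 39.8
```

>>> apply_moves --steps '[{"translation":[0.001,0,-0.006],"rotation":[0,0,0]},{"translation":[0.001,0,-0.012],"rotation":[0,0,0]},{"translation":[0.001,0,-0.018],"rotation":[0,0,0]},{"translation":[0.001,0,-0.024],"rotation":[0,0,0]},{"translation":[0.001,0,-0.03],"rotation":[0,0,0]},{"translation":[0.001,0,-0.036],"rotation":[0,0,0]},{"translation":[0.001,0,-0.042],"rotation":[0,0,0]},{"translation":[0.001,0,-0.048],"rotation":[0,0,0]},{"translation":[0.001,0,-0.054],"rotation":[0,0,0]},{"translation":[0.001,0,-0.06],"rotation":[0,0,0]}]'

```text
t: 17.85
eef_pos: [0.4868, -0.2025, 0.1237]
ee_rot: [-3.141, 0.0, -2.92]
force: [1.1, -0.0, 2.1]
width: 0.0444
gripper_force: 39.8
```

>>> apply_moves --steps '[{"translation":[0,0,-0.004],"rotation":[0,0,0]},{"translation":[0,0,-0.008],"rotation":[0,0,0]},{"translation":[0,0,-0.012],"rotation":[0,0,0]},{"translation":[0,0,-0.016],"rotation":[0,0,0]},{"translation":[0,0,-0.02],"rotation":[0,0,0]},{"translation":[0,0,-0.024],"rotation":[0,0,0]},{"translation":[0,0,-0.028],"rotation":[0,0,0]},{"translation":[0,0,-0.032],"rotation":[0,0,0]},{"translation":[0,0,-0.032],"rotation":[0,0,0]},{"translation":[0,0,-0.032],"rotation":[0,0,0]}]'

```text
t: 18.68
eef_pos: [0.4867, -0.2024, 0.1154]
ee_rot: [3.141, -0.0, -2.92]
force: [4.0, -2.0, -3.8]
width: 0.044
gripper_force: 39.8
```

>>> apply_moves --steps '[{"translation":[0.002,-0.001,-0.001],"rotation":[0,0,0]},{"translation":[0.002,-0.001,-0.002],"rotation":[0,0,0]},{"translation":[0.002,-0.001,-0.003],"rotation":[0,0,0]},{"translation":[0.002,-0.001,-0.004],"rotation":[0,0,0]},{"translation":[0.002,-0.001,-0.005],"rotation":[0,0,0]},{"translation":[0.002,-0.001,-0.006],"rotation":[0,0,0]},{"translation":[0.002,-0.001,-0.007],"rotation":[0,0,0]},{"translation":[0.002,-0.001,-0.008],"rotation":[0,0,0]},{"translation":[0.002,-0.001,-0.009],"rotation":[0,0,0]},{"translation":[0.002,-0.001,-0.01],"rotation":[0,0,0]}]'

```text
t: 19.52
eef_pos: [0.4871, -0.2027, 0.1133]
ee_rot: [3.142, -0.0, -2.92]
force: [-0.2, -0.2, 1.3]
width: 0.0442
gripper_force: 39.8
```

>>> apply_moves --steps '[{"translation":[0,0,-0.001],"rotation":[0,0,0]},{"translation":[0,0,-0.002],"rotation":[0,0,0]},{"translation":[0,0,-0.003],"rotation":[0,0,0]},{"translation":[0,0,-0.004],"rotation":[0,0,0]},{"translation":[0,0,-0.005],"rotation":[0,0,0]},{"translation":[0,0,-0.006],"rotation":[0,0,0]},{"translation":[0,0,-0.007],"rotation":[0,0,0]},{"translation":[0,0,-0.008],"rotation":[0,0,0]},{"translation":[0,0,-0.009],"rotation":[0,0,0]},{"translation":[0,0,-0.01],"rotation":[0,0,0]}]'

```text
t: 20.35
eef_pos: [0.4872, -0.2027, 0.1108]
ee_rot: [-3.142, 0.0, -2.92]
force: [0.6, -0.6, 0.9]
width: 0.0443
gripper_force: 39.8
```

>>> apply_moves --steps '[{"translation":[0,0,-0.001],"rotation":[0,0,0]},{"translation":[0,0,-0.002],"rotation":[0,0,0]},{"translation":[0,0,-0.003],"rotation":[0,0,0]},{"translation":[0,0,-0.004],"rotation":[0,0,0]},{"translation":[0,0,-0.005],"rotation":[0,0,0]},{"translation":[0,0,-0.006],"rotation":[0,0,0]},{"translation":[0,0,-0.007],"rotation":[0,0,0]},{"translation":[0,0,-0.008],"rotation":[0,0,0]},{"translation":[0,0,-0.008],"rotation":[0,0,0]},{"translation":[0,0,-0.008],"rotation":[0,0,0]}]'

```text
t: 21.18
eef_pos: [0.4869, -0.2026, 0.1083]
ee_rot: [3.141, -0.001, -2.92]
force: [2.7, -1.9, -7.2]
width: 0.044
gripper_force: 39.8
```

>>> apply_moves --steps '[{"translation":[0,0,-0.001],"rotation":[0,0,0]},{"translation":[0,0,-0.002],"rotation":[0,0,0]},{"translation":[0,0,-0.003],"rotation":[0,0,0]},{"translation":[0,0,-0.004],"rotation":[0,0,0]},{"translation":[0,0,-0.004],"rotation":[0,0,0]},{"translation":[0,0,-0.004],"rotation":[0,0,0]},{"translation":[0,0,-0.004],"rotation":[0,0,0]},{"translation":[0,0,-0.004],"rotation":[0,0,0]},{"translation":[0,0,-0.004],"rotation":[0,0,0]},{"translation":[0,0,-0.004],"rotation":[0,0,0]}]'

```text
t: 22.02
eef_pos: [0.4869, -0.2027, 0.1075]
ee_rot: [3.141, -0.001, -2.92]
force: [1.6, -2.2, -11.5]
width: 0.0442
gripper_force: 39.7
```

>>> apply_moves --steps '[{"translation":[0,0,-0.001],"rotation":[0,0,0]},{"translation":[0,0,-0.002],"rotation":[0,0,0]},{"translation":[0,0,-0.003],"rotation":[0,0,0]},{"translation":[0,0,-0.004],"rotation":[0,0,0]},{"translation":[0,0,-0.004],"rotation":[0,0,0]},{"translation":[0,0,-0.004],"rotation":[0,0,0]},{"translation":[0,0,-0.004],"rotation":[0,0,0]},{"translation":[0,0,-0.004],"rotation":[0,0,0]},{"translation":[0,0,-0.004],"rotation":[0,0,0]},{"translation":[0,0,-0.004],"rotation":[0,0,0]}]'

```text
t: 22.85
eef_pos: [0.4872, -0.2028, 0.1068]
ee_rot: [-3.142, -0.0, -2.92]
force: [-0.4, -4.2, -9.0]
width: 0.0445
gripper_force: 39.8
```

The drag has reversed and the balls are pulling the drum into the groove. I continue in 1 mm steps until the force is back to the drum's weight alone.

>>> apply_moves --steps '[{"translation":[0,-0.001,-0.001],"rotation":[0,0,0]},{"translation":[0,-0.001,-0.002],"rotation":[0,0,0]},{"translation":[0,-0.001,-0.003],"rotation":[0,0,0]},{"translation":[0,-0.001,-0.004],"rotation":[0,0,0]},{"translation":[0,-0.001,-0.004],"rotation":[0,0,0]},{"translation":[0,-0.001,-0.004],"rotation":[0,0,0]},{"translation":[0,-0.001,-0.004],"rotation":[0,0,0]},{"translation":[0,-0.001,-0.004],"rotation":[0,0,0]},{"translation":[0,-0.001,-0.004],"rotation":[0,0,0]},{"translation":[0,-0.001,-0.004],"rotation":[0,0,0]}]'

```text
t: 23.68
eef_pos: [0.4874, -0.2029, 0.106]
ee_rot: [-3.141, 0.0, -2.92]
force: [0.9, -0.9, -2.6]
width: 0.0439
gripper_force: 39.8
```

>>> apply_moves --steps '[{"translation":[0,0,-0.001],"rotation":[0,0,0]},{"translation":[0,0,-0.002],"rotation":[0,0,0]},{"translation":[0,0,-0.003],"rotation":[0,0,0]},{"translation":[0,0,-0.003],"rotation":[0,0,0]},{"translation":[0,0,-0.003],"rotation":[0,0,0]},{"translation":[0,0,-0.003],"rotation":[0,0,0]},{"translation":[0,0,-0.003],"rotation":[0,0,0]},{"translation":[0,0,-0.003],"rotation":[0,0,0]},{"translation":[0,0,-0.003],"rotation":[0,0,0]},{"translation":[0,0,-0.003],"rotation":[0,0,0]}]'

```text
t: 24.52
eef_pos: [0.4872, -0.2029, 0.1051]
ee_rot: [3.142, 0.0, -2.92]
force: [0.5, 0.1, -2.8]
width: 0.0439
gripper_force: 39.8
```

Force is back to the drum's weight alone, with free play between z=0.106 and 0.105, so it has clicked. I release, then go straight up.

>>> apply_moves --steps '[{"translation":[0,0,0],"rotation":[0,0,0]},{"translation":[0,0,0],"rotation":[0,0,0]},{"translation":[0,0,0],"rotation":[0,0,0]},{"translation":[0,0,0],"rotation":[0,0,0]},{"translation":[0,0,0],"rotation":[0,0,0]},{"translation":[0,0,0],"rotation":[0,0,0]},{"translation":[0,0,0],"rotation":[0,0,0]},{"translation":[0,0,0],"rotation":[0,0,0]},{"translation":[0,0,0],"rotation":[0,0,0]},{"translation":[0,0,0],"rotation":[0,0,0]}]' --jaw -1

```text
t: 25.35
eef_pos: [0.4872, -0.203, 0.1051]
ee_rot: [-3.142, 0.0, -2.92]
force: [0.1, 1.1, 1.3]
width: 0.0875
gripper_force: 0.0
```

>>> apply_moves --steps '[{"translation":[0,0,0.03],"rotation":[0,0,0]},{"translation":[0,0,0.08],"rotation":[0,0,0]},{"translation":[0,0,0.14],"rotation":[0,0,0]},{"translation":[0,0,0.2],"rotation":[0,0,0]},{"translation":[0,0,0.26],"rotation":[0,0,0]},{"translation":[0,0,0.32],"rotation":[0,0,0]},{"translation":[0,0,0.38],"rotation":[0,0,0]},{"translation":[0,0,0.44],"rotation":[0,0,0]},{"translation":[0,0,0.48],"rotation":[0,0,0]},{"translation":[0,0,0.48],"rotation":[0,0,0]}]'

```text
t: 26.18
eef_pos: [0.4884, -0.2032, 0.2278]
ee_rot: [-3.14, 0.004, -2.92]
force: [-0.2, 0.1, 0.1]
width: 0.0876
gripper_force: 0.0
```

```bash
python3 - <<'E'
from h import *
s=get_state();print(s['t'],s['eef_pos'],s['force'],s['width'])
out=[]
for n in('scene','side'):
  i=grab_frame(n);c=camera_model(n);cv2.imwrite(f'pics/{n}4.png',i)
  t=np.array([.4868,-.2025,.095])
  print(n,'pred top/bottom axis',proj(c,t+[0,0,.04]),proj(c,t-[0,0,.04]))
  u,v=map(int,proj(c,t));print(u-40,v-40)
  out.append(cv2.resize(i[v-40:v+40,u-40:u+40],(400,400),interpolation=cv2.INTER_NEAREST))
cv2.imwrite('pics/c4.png',cv2.hconcat(out))
E
```

```text
26.1833 [ 0.48836505 -0.20322694  0.2277855 ] [-0.18015977  0.13163804  0.06798409] 0.08758323140354203
scene pred top/bottom axis (np.float64(285.3341376162544), np.float64(139.89427277731784)) (np.float64(286.77715629669274), np.float64(167.54193639097542))
246 114
side pred top/bottom axis (np.float64(331.271901914262), np.float64(265.74932391495065)) (np.float64(330.0044072896829), np.float64(300.37473958319936))
290 243
```

View pics/c4.png

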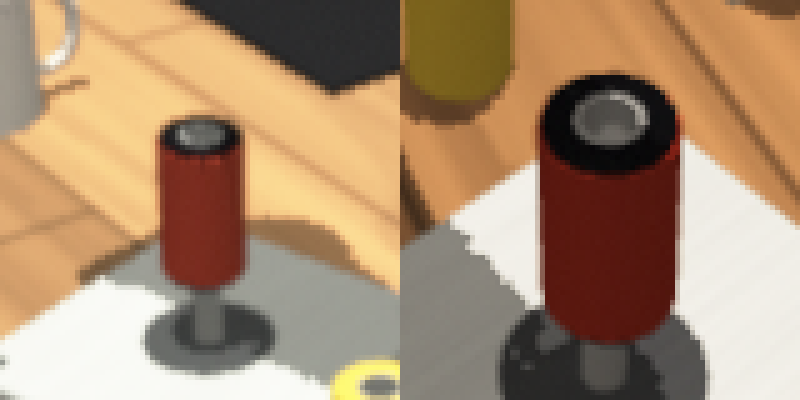

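The drum hangs upright on the spindle. Its top sits at (286.4,140.6) in scene against a predicted (285.3,139.9), well clear of the plate, and the gripper is free.

```bash
python3 -c "
from station import *
print(job_done())"
```

```text
the job is handed in; nothing more can be done
None
```

The red drum is clicked onto the spindle with its middle about 95 mm above the bench, hanging about 43 mm clear of the plate. The gripper is open and clear of it. I never went near the other two drums, and I handed the job in at about 26 s.

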